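Set and lock the purge flow, then hold the sample press half way down

TASK

Ready the spectrometer for a scan: turn the purge regulator's knob until its pointer is on the one long mark, then slide the lock fork fully home around the knob's bar. Then press the spring-loaded black knob of the sample press half way down, 12 mm of its 24 mm travel, so that its underside is level with the top of the gauge post beside it, and finish there, still holding it down with the gripper. Leave everything else on the bench where it is.

Things in the scene. Friction and masses are not known exactly. Their poses are not given: they have to be found in the camera images.
- flow_unit: purge-gas regulator, a grey box 190 (x) x 100 (y) x 50 mm tall, fixed left or right of the middle. Origin: centre of its underside; its x axis is the way the lock fork slides home. Knob's vertical axis at x +45 mm, y 0. The one long black mark is on the face plate beyond the knob, at x +81 mm, in line with the fork; the short strokes round the knob are only its scale
- flow_knob (a joint): angle of the knob (rad), counter-clockwise from above positive; 0 = pointer on the long mark, bar in line with the fork. Starts between 0.6 and 1.35, so it is turned clockwise; stops at -0.6 and 1.7; friction about 0.06 N m, stays where it is left
- knob_grip (a point): grip point on the knob's axis, 80 mm above the bench; its x axis runs along the bar to the pointer. Black upright bar 44 long x 12 wide x 26 mm tall (62 to 88 mm above the bench) on a round skirt 46 mm across; white pointer at one end of the bar, the far end when on the mark
- lock_fork (a joint): travel of the lock fork (m) along the unit's +x: starts within 6 mm of 0 (drawn back); 0.06 = fully home at its stop, its two prongs straddling the knob's bar. The gap between the prongs is 20 mm, so it passes the bar only with the knob on the mark. Friction 2 N, stays where it is left
- lock_tab (a point): centre of the top of the fork's upright black tab, 98 mm above the bench; moves with the fork. Tab 16 (along the slide) x 24 wide x 34 mm tall (64 to 98 mm above the bench), to be pushed from behind or pinched. The steel prongs reach 54 mm ahead of the tab's centre, 65 to 75 mm above the bench
- spectrometer: white spectrometer 250 (x) x 200 (y) x 120 mm (deck height), fixed on the other side. Origin: centre of its underside. The sample press on its deck has its vertical axis at x -30 mm, y 0; its bridge comes from a column at +x. A thin steel gauge post with a flat cap 13 mm wide stands at x -30, y +37 mm, its top 210 mm above the bench
- press_plunger (a joint): how far the press's spring-loaded plunger is pushed down (m): 0 = up, 0.024 = bottom stop. Takes about 3 N to start, 9 N at 0.012, 15 N at 0.024, and springs up when let go. At 0.012 the underside of the black press knob is level with the top of the gauge post
- press_top (a point): centre of the flat top of the black press knob (42 mm across, 28 mm tall, flat top 34 mm across), 250 mm above the bench at rest; it goes down with the plunger
- vial: small sample vial, 24 mm across, 45 mm tall, standing on the spectrometer's deck behind the press; not part of the job, to be left alone. Origin at the centre of its underside
- beaker: glass beaker, 60 mm across, 80 mm tall; not part of the job, to be left alone. Origin at the centre of its underside
- tape_roll: roll of tape lying flat, 80 mm across, 20 mm tall; not part of the job, to be left alone. Origin at the centre of its underside
- reagent_jar: amber jar, 60 mm across, 90 mm tall; not part of the job, to be left alone. Origin at the centre of its underside
- sample_tin: flat round tin, 70 mm across, 22 mm tall; not part of the job, to be left alone. Origin at the centre of its underside
- screwdriver: screwdriver lying flat, 180 mm long; not part of the job, to be left alone. Origin at the centre of its underside (middle of its length)
There are look-alikes about, which are no part of the job. Of the things that look like the flow_unit, the largest one is meant.

How it is judged:
By the outcome, as a careful person would: the job done as asked, in the order asked, and still so for the second after the job is handed in, while the arm keeps its last pose, push and grip.
It also fails if it takes over 58 s, if anything falls off the work surface, if the arm or the gripper's body presses on something with over 40 N, if the wrist force passes 120 N, or if a joint passes its speed limit or range.

ROBOT

A 6-joint arm with a two-finger parallel gripper is mounted at the origin on the work surface. World frame = base frame: x ahead of the robot, y to its left, z up, the work surface at z = 0. Lengths are in mm, angles in degrees, forces in N, time in s.
With the tool pointing down it reaches from about 350 to 725 mm from the base axis. Payload 6 kg.
Tool frame: the origin (TCP) lies at the very end of the fingers, on their centre line; the grasp point (between the pads) lies 19 mm behind it; z points along the fingers, y is the direction in which the jaws open and shut (so a half turn about z gives the same grasp; the last joint's range is limited). The gripper opens to 85 mm and grips with 20 to 120 N. Pads are 22 mm wide; open, the fingers measure 114 mm over their backs; the gripper's body (76 mm by 85 mm) begins 54 mm behind the grasp point. The pads swing forward as they close: fully open they stand 13 mm farther back than shut.
Start: joints at [-53.703, 2.303, 4.859, 0, -92.561, -19.12], TCP at [177.207, -573.211, 231.261] pointing down, gripper open.
Joint ranges: [-146.85, 146.85], [-73.84, 115.35], [-62.03, 85.46], [-188.31, 113.3], [-161.28, -10.13], [-171.36, 171.36]. Speed limits (degrees/s): [147.25, 147.25, 172.46, 180, 180, 180].

INTERFACE

Orientations are given as a 3x3 rotation matrix whose columns are the frame's x, y, z axes.
In Python, from bench import get_state, capture, job_done, masks_of gives the robot as it stands. The module is installed in compiled form; this text tells all that it offers.
- The arm moves only by the tool apply_moves, never from a script. Its argument "plan" is a list of rows, each a list of 7 numbers: the opening, from 0 (shut) to 1 (fully open), then the shift along the tool's x, y, z in m, then the turn, a rotation vector about the tool's x, y, z in degrees. A call has 1 to 12 rows; each row shifts and turns the commanded pose from where the row before left it, along the tool's axes as they then stand; what a row does not reach is not made up. A row lasts 1/12 s, in which the tool goes at most 41.7 mm and 7.16 degrees, less where a joint would pass 70% of its speed; a pose out of reach is approached as far as the arm can. A call is refused whole if a number of a shift passes 0.0417 or a number of a turn 7.16, either way. A call with a gripper value outside its range is refused whole. The fingers move at their own pace and stop on an object; "newtons" is the grip in N (left out, the last holds). Time passes only in rows, so rows that do not move let the fingers close. It gives the time, the measured TCP pose, the force and the opening at its end, in the units of the state.
- get_state(): the state, without advancing time (a new reading comes with each control period).
- capture(name): name is "scene" or "top" or "wrist"; returns a dict with "image" (400x640x3 uint8, red, green, blue), "range_z" (400x640 float32, mm along the optical axis (not along the pixel's ray), 0 where there is no reading), "fovy" (degrees; the focal length in pixels is half the picture's height over the tangent of half this angle, whatever the lens; pixels are square), "cx", "cy" (the principal point, pixels), "R" (3x3) and "t" (3): a world point X has camera coordinates R X + t. Camera axes: x right, y down, z forward; pixel columns grow to the right and rows downward; lengths in mm; the calibration is good to about 2 mm. The wrist camera is an equidistant fisheye: a pixel r from the principal point sees the ray r / f radians off the axis. A picture is of the moment at which its call begins.
- job_done(): hands the job in, once; it reports no verdict.
Trained networks look in a picture, given as the dict that the camera call returned (one of the last four; its "shot" number tells which), for a name from the list of things; names that differ only in an ending like _2 or _b are one class to them, and where a whole thing is asked for, a point or a joint stands for the part that bears it (a point fixed in the world has none). Each returns a list of dicts, best first, with "conf" (0 to 1); they miss things now and then, are a little off and sometimes report something else, mostly with a low value. They report only what shows in the picture. A call takes as long as a camera call. They do not tell look-alikes from the thing itself.
- masks_of(picture, target): "pixels" (400x640 bool, what is visible of it) and "bbox" ([left, top, right, bottom] in pixels, round what is visible of it).
The state is a dict: "t": time; "joints": joint angles; "qvel": joint speeds; "joint_torque": joint torques, N m; "ee_pos": TCP position; "tcp_rot": TCP orientation; "force": force on the tool from outside, world axes, zero at the start; "torque": the same for the moment, N m; "gripper_width": finger opening in mm.
Only numpy, scipy, OpenCV 4.12 (cv2) and the standard library are available. Lean on these libraries where they do the work, as an engineer would, in place of code of your own. Each camera call takes 0.05 s, during which the arm holds its last target. There are 200 camera calls.

## Working session

There is one attempt and no reset: what is moved stays moved. The work goes in short steps, Python scripts to look and compute and a tool call to move; the robot and the scene stay as the last step left them, time stands still between calls to the robot, and variables do not carry over. Pictures are saved under pics/ and viewed, about 8 in all and at most 12, crops included, and the job is handed in when it is done.

Besides the shell and the picture viewer there is one more tool, called after "Request:" as name([rows], argument=value, ...), one row to a line, values as JSON. apply_moves: Moves the arm, as the interface text tells. Its arguments: {"type":"object","properties":{"plan":{"type":"array"},"newtons":{"type":"number"}},"required":["plan"]}

```bash
mkdir -p pics; cat > h.py <<'E'
import numpy as np, cv2
from bench import get_state, capture, job_done, masks_of
def cloud(c):
    f=200/np.tan(np.radians(c["fovy"]/2)); v,u=np.mgrid[0:400,0:640]; z=c["range_z"]
    P=np.stack([(u-c["cx"])/f*z,(v-c["cy"])/f*z,z],-1)
    P=(P-c["t"])@c["R"]; P[z==0]=np.nan
    return P
def proj(c,X):
    f=200/np.tan(np.radians(c["fovy"]/2)); p=c["R"]@np.array(X,float)+c["t"]
    return [c["cx"]+f*p[0]/p[2], c["cy"]+f*p[1]/p[2]]
def save(n,img,s=1):
    cv2.imwrite(f"pics/{n}.png",cv2.resize(img[...,::-1],None,fx=s,fy=s,interpolation=cv2.INTER_CUBIC))
E
python3 - <<'E'
from h import *
np.set_printoptions(precision=1,suppress=True)
a=capture("scene");b=capture("top")
save("scene",a["image"]);save("top",b["image"],1.25)
for n,c in(("scene",a),("top",b)):
    P=cloud(c);print(n,c["fovy"],c["t"],c["R"].tolist())
    for t in["flow_unit","flow_knob","lock_fork","spectrometer","press_plunger","vial"]:
        for m in masks_of(c,t):
            q=P[m["pixels"]];q=q[~np.isnan(q[:,0])]
            print(t,round(m["conf"],2),m["bbox"],len(q), np.percentile(q,[2,50,98],axis=0).tolist() if len(q) else "")
E
```

```text
scene 55.938898107423896 [-460.5  -63.6 1489.2] [[0.8276732089975737, 0.5611564732750723, -0.007776349345419219], [0.360432036617266, -0.5421352183916787, -0.7590639972751552], [-0.4301695085516741, 0.6254540890272363, -0.6509695664403378]]
flow_unit 0.81 [268.1, 184.3, 306.8, 210.9] 579 [[245.00026670905422, 96.36783484006129, 8.764936897909772], [313.17257723948615, 124.2322989793623, 36.02900952082719], [371.5087896824198, 171.53270943303687, 63.59834463908892]]
flow_unit 0.68 [320.8, 148.5, 352.2, 182.5] 483 [[284.9394157535704, 371.51386174865326, 5.652886692922173], [354.61393851152053, 395.4323161089974, 35.89845982825014], [413.2058941733932, 432.13437574794364, 64.24808766490027]]
flow_unit 0.59 [330.5, 180.1, 385.1, 230.0] 1440 [[451.8697645135323, 163.14508078087485, 7.8875466280388435], [560.5781236670077, 211.89798763987966, 51.76193131988069], [646.3342117041633, 280.8158078594358, 91.70119495044219]]
flow_knob 0.54 [360.2, 198.9, 374.1, 208.4] 138 [[569.1608473950782, 199.95324463382948, 57.68865764484535], [589.1699855865077, 213.21029281673373, 72.7000258630095], [60
[... 3765 characters left out ...]
spectrometer 0.63 [160.1, 166.0, 173.9, 219.7] 252 [[481.1572275252556, 487.97030892603937, 7.40373430579548], [600.0557843377585, 500.18417942001224, 22.02344020452249], [645.2853965650017, 512.4489157207363, 29.465002734801526]]
spectrometer 0.55 [238.0, 199.0, 248.8, 220.9] 206 [[463.36960173296336, 221.3639286183518, 47.19837354186099], [489.68339022630096, 245.73110174444423, 74.48781230893158], [527.220532405204, 263.8310726277761, 101.98779646006301]]
press_plunger 0.73 [396.8, 179.8, 414.1, 194.3] 183 [[527.8419081885133, -245.25783747345756, 231.27837348594136], [545.1065077343569, -225.38042240170915, 249.76152612593953], [562.3652282280955, -208.71931501437487, 254.7500465769216]]
```

View pics/scene.png

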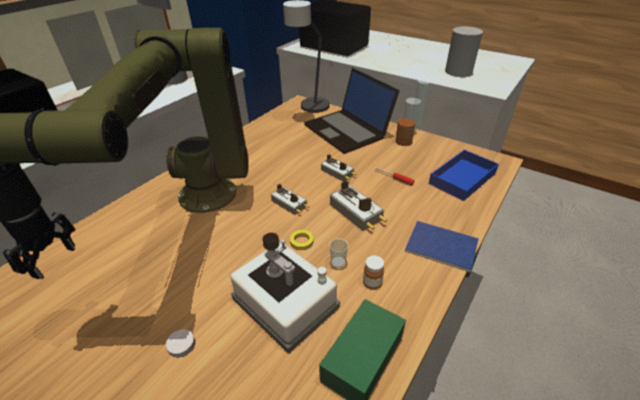

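View pics/top.png

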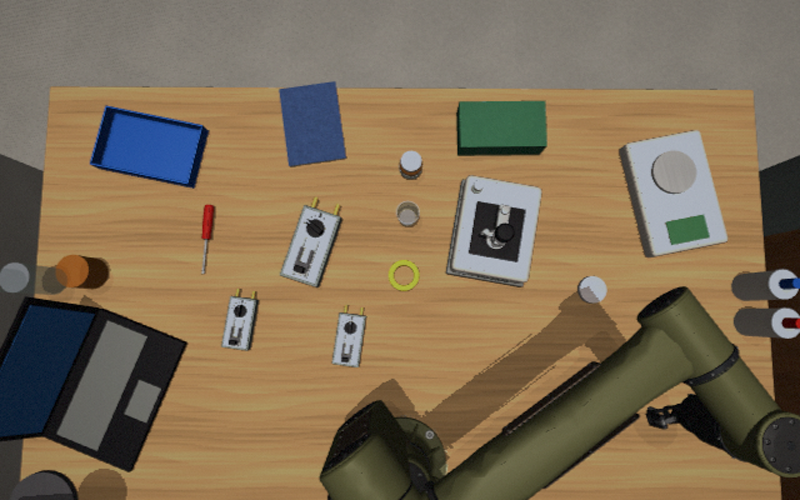

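The scene view shows three regulator-type units at (357,205), (338,166) and (289,199). In the top view (1.25x) they are at (312,243), (240,320) and (349,336). The unit at (312,243), near world (545,222), is the largest at about 190 mm long and 50 mm tall, so it's the one meant. The press is on the white unit at top (497,235). I'll fit poses and confirm with a crop.

```bash
python3 - <<'E'
from h import *
np.set_printoptions(precision=1,suppress=True)
b=capture("top");a=capture("scene")
im=b["image"][150:245,215:290];A=cv2.resize(im[...,::-1],None,fx=6,fy=6,interpolation=cv2.INTER_CUBIC)
cv2.imwrite("pics/crop.png",A)
for n,c in(("top",b),("scene",a)):
    P=cloud(c).reshape(-1,3);P=P[~np.isnan(P[:,0])]
    def box(x0,x1,y0,y1,z0,z1):
        q=P[(P[:,0]>x0)&(P[:,0]<x1)&(P[:,1]>y0)&(P[:,1]<y1)&(P[:,2]>z0)&(P[:,2]<z1)];return q
    for nm,B in dict(face=(430,680,140,310,42,60),tab=(440,550,200,300,90,106),bar=(550,620,190,260,80,96),deck=(430,740,-360,-110,112,128),ptop=(500,600,-270,-190,243,258),gauge=(480,640,-300,-180,203,216),vial=(620,740,-240,-110,155,175)).items():
        q=box(*B)
        if len(q)<4: print(n,nm,len(q));continue
        r=cv2.minAreaRect(q[:,:2].astype(np.float32)); print(n,nm,len(q),np.median(q,0),r)
    q=box(430,680,140,310,42,60)
    
E
```

```text
top face 1525 [539.2 226.1  49.8] ((538.8312377929688, 230.00030517578125), (100.8007583618164, 189.4364471435547), 71.94598388671875)
top tab 42 [475.5 249.8  97.8] ((476.1531677246094, 250.25228881835938), (24.166589736938477, 15.375592231750488), 72.19990539550781)
top bar 58 [581.4 215.7  86.7] ((581.3211059570312, 216.03147888183594), (43.482173919677734, 11.753171920776367), 50.38363265991211)
top deck 3580 [ 572.2 -228.7  117.2] ((575.7755126953125, -232.11831665039062), (186.21304321289062, 235.33131408691406), 80.26042938232422)
top ptop 175 [ 546.2 -228.   250.1] ((546.806396484375, -227.52105712890625), (39.54993438720703, 38.73060607910156), 26.90065574645996)
top gauge 17 [ 553.7 -192.3  209.9] ((553.92138671875, -192.5745086669922), (11.290151596069336, 11.281105041503906), 21.987701416015625)
top vial 49 [ 671.5 -183.4  160. ] ((672.333251953125, -183.15699768066406), (21.34742546081543, 23.121192932128906), 35.41208267211914)
scene face 714 [549.4 214.3  52.2] ((540.7936401367188, 235.2096405029297), (103.54701232910156, 194.76553344726562), 71.40125274658203)
scene tab 34 [482.3 251.2  97.8] ((480.1829833984375, 253.9817657470703), (24.894365310668945, 17.261642456054688), 85.73808288574219)
scene bar 57 [584.1 219.1  87.9] ((583.1510620117188, 220.9236602783203), (43.10090637207031, 16.328716278076172), 51.87650680541992)
scene deck 3922 [ 603.9 -253.8  118. ] ((579.5547485351562, -229.62738037109375), (187.01144409179688, 238.1942596435547), 80.45475769042969)
scene ptop 173 [ 552.6 -227.2  251.5] ((549.899169921875, -224.27256774902344), (38.100425720214844, 39.10804748535156), 39.98711013793945)
scene gauge 26 [ 554.9 -191.5  210.3] ((554.8565063476562, -205.4384307861328), (49.170536041259766, 13.85673999786377), 89.49256896972656)
scene vial 62 [ 675.5 -180.7  161.8] ((649.495361328125, -197.71713256835938), (84.76292419433594, 21.84850311279297), 34.56000900268555)
```

View pics/crop.png

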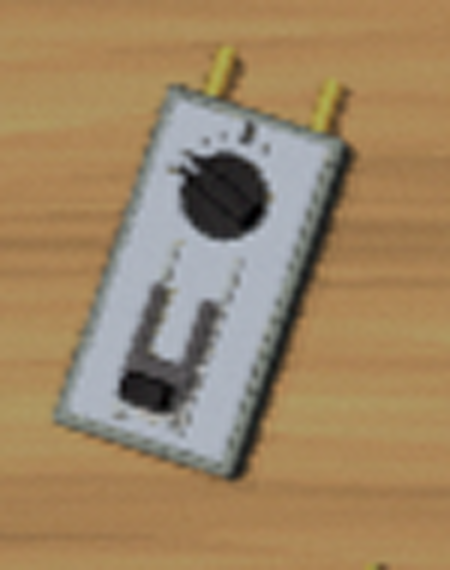

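The crop confirms the unit at (312,243) in the top view. The long mark is at crop (247,132), the pointer at (185,165), and the fork is drawn back with its tab at (148,390). The unit's yaw is about -18°, the bar lies at +50°, so the knob angle is about 68°. The knob axis is at (581.3,216), which matches the box fit.

```bash
cat >> h.py <<'E'
def rel(x,y,z,s=None):
    s=s or get_state(); R=np.array(s["tcp_rot"]); d=R.T@(np.array([x,y,z])-s["ee_pos"])
    yaw=np.degrees(np.arctan2(R[1,0],R[0,0]))
    print("t",s["t"],"pos",np.round(s["ee_pos"],1),"yawx",round(yaw,2),"q",np.round(s["joints"],1),"F",np.round(s["force"],1),"w",s["gripper_width"]); print("tool delta mm",np.round(d,1),"tilt",np.round(R[:,2],4))
E
python3 -c "
from h import *
rel(581.3,216,160)"
```

```text
t 0.8 pos [ 177.2 -573.2  231.3] yawx -162.83 q [-53.7   2.3   4.9  -0.  -92.6 -19.1] F [ 0.4 -0.1  0.1] w 85.36608155477641
tool delta mm [-619.1  634.7   71.3] tilt [-1.e-04  1.e-04 -1.e+00]
```

Request:
apply_moves([
  [1,0,0,-0.02,0,0,-6.64],
  [1,0,0,-0.02,0,0,-6.64],
  [1,0,0,-0.02,0,0,-6.64],
  [1,0,0,-0.02,0,0,-6.64],
  [1,0,0,-0.02,0,0,-6.64],
  [1,-0.0361,0.008,0,0,0,0],
  [1,-0.0361,0.008,0,0,0,0],
  [1,-0.0361,0.008,0,0,0,0],
  [1,-0.0361,0.008,0,0,0,0],
  [1,-0.0361,0.008,0,0,0,0],
  [1,-0.0361,0.008,0,0,0,0],
  [1,-0.0361,0.008,0,0,0,0],
])

```text
t: 1.8
ee_pos: [295.5, -341.3, 331.5]
tcp_rot: [[-0.638, -0.77, 0.001], [-0.77, 0.638, -0.0], [-0.0, -0.001, -1.0]]
force: [1.7, -0.5, 1.1]
gripper_width: 85.6
```

Request:
apply_moves([
  [1,-0.0361,0.008,0,0,0,0],
  [1,-0.0361,0.008,0,0,0,0],
  [1,-0.0361,0.008,0,0,0,0],
  [1,-0.0361,0.008,0,0,0,0],
  [1,-0.0361,0.008,0,0,0,0],
  [1,-0.0361,0.008,0,0,0,0],
  [1,-0.0361,0.008,0,0,0,0],
  [1,-0.0361,0.008,0,0,0,0],
  [1,-0.0361,0.008,0,0,0,0],
  [1,-0.0361,0.008,0,0,0,0],
  [1,-0.0361,0.008,0,0,0,0],
])

```text
t: 2.72
ee_pos: [481.1, 21.1, 331.7]
tcp_rot: [[-0.637, -0.771, 0.001], [-0.771, 0.637, 0.001], [-0.001, -0.0, -1.0]]
force: [0.7, -0.5, 0.1]
gripper_width: 85.7
```

Request:
apply_moves([
  [1,-0.0361,0.008,0,0,0,0],
  [1,-0.0361,0.008,0,0,0,0],
  [1,-0.0361,0.008,0,0,0,0],
  [1,-0.0361,0.008,0,0,0,0],
  [1,-0.0361,0.008,0,0,0,0],
  [1,-0.0361,0.008,0,0,0,0],
  [1,0,0,0.035,0,0,0],
  [1,0,0,0.035,0,0,0],
  [1,0,0,0.035,0,0,0],
  [1,0,0,0.035,0,0,0],
  [1,0,0,0,0,0,0],
  [1,0,0,0,0,0,0],
])

```text
t: 3.72
ee_pos: [581.2, 215.9, 190.1]
tcp_rot: [[-0.638, -0.77, -0.003], [-0.77, 0.638, -0.003], [0.004, 0.001, -1.0]]
force: [0.3, 1.4, 1.8]
gripper_width: 85.4
```

```bash
python3 - <<'E'
from h import *
rel(581.3,216,160)
c=capture("wrist");save("w1",c["image"]);print(c["fovy"],c["cx"],c["cy"],c["t"])
f=200/np.tan(np.radians(c["fovy"]/2)); v,u=np.mgrid[0:400,0:640]; du,dv=u-c["cx"],v-c["cy"]; r=np.hypot(du,dv)+1e-9; z=c["range_z"]; k=np.tan(r/f)/r
P=(np.stack([du*k*z,dv*k*z,z],-1)-c["t"])@c["R"]; P[z==0]=np.nan
P=P.reshape(-1,3);P=P[~np.isnan(P[:,0])]
for nm,B in dict(face=(430,680,140,310,42,56),tab=(440,550,200,300,92,104),bar=(550,620,190,260,82,94)).items():
    q=P[(P[:,0]>B[0])&(P[:,0]<B[1])&(P[:,1]>B[2])&(P[:,1]<B[3])&(P[:,2]>B[4])&(P[:,2]<B[5])]
    if len(q)>4: print(nm,len(q),np.median(q,0).round(1),cv2.minAreaRect(q[:,:2].astype(np.float32)))
E
```

```text
t 3.7167 pos [581.2 215.9 190.1] yawx -129.62 q [ 38.9   5.5   3.9   0.  -88.7 -78.5] F [0.3 1.4 1.8] w 85.40971454089103
tool delta mm [-0.2 -0.  30.1] tilt [-0.0029 -0.0027 -1.    ]
65.70646984690485 320.67383359892045 197.27680167555215 [ 309.44688805 -540.52404397  184.31919373]
face 14143 [543.1 223.8  50.1] ((540.3964233398438, 233.87648010253906), (101.17295837402344, 190.4768829345703), 71.94632720947266)
tab 528 [478.7 252.2  97.9] ((478.1539611816406, 253.60183715820312), (23.966272354125977, 15.604172706604004), 70.88278198242188)
bar 755 [582.3 218.9  88.1] ((582.9313354492188, 219.86585998535156), (43.5576171875, 11.985137939453125), 50.05027770996094)
```

View pics/w1.png

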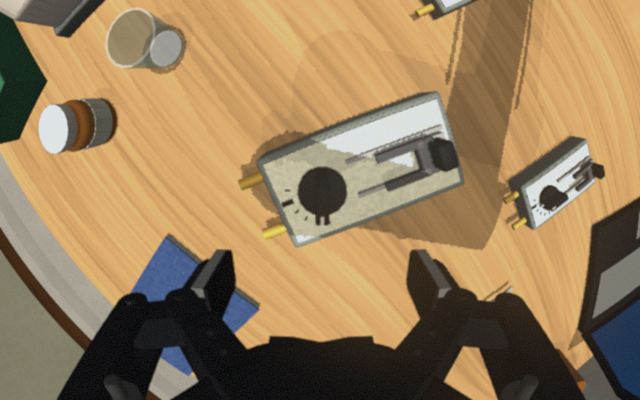

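The wrist view shows the knob at (322,190), the long mark at (287,203) and the pointer stub at (322,219), with the fork tab at (440,152). The wrist and scene cameras put the knob about 3 mm further in +y than the top camera, so I'll use (582.5,219).

Request:
apply_moves([
  [1,-0.0031,0.0009,0.03,0,0,0],
  [1,0,0,0.03,0,0,0],
  [0.6,0,0,0.03,0,0,0],
  [0.5,0,0,0.02,0,0,0],
  [0.4,0,0,0.013,0,0,0],
  [0.3,0,0,0,0,0,0],
  [0.0,0,0,0,0,0,0],
  [0.0,0,0,0,0,0,0],
  [0.0,0,0,0,0,0,0],
  [0.0,0,0,0,0,0,0],
  [0.0,0,0,0,0,0,0],
  [0.0,0,0,0,0,0,0],
], newtons=25)

```text
t: 4.77
ee_pos: [584.1, 220.8, 71.8]
tcp_rot: [[-0.637, -0.771, 0.004], [-0.771, 0.637, 0.003], [-0.004, -0.001, -1.0]]
force: [-4.1, 2.3, 7.6]
gripper_width: 11.1
```

Request:
apply_moves([
  [0,0,0,0,0,0,0],
  [0,0,0,0,0,0,0],
  [0,0,0,0,0,0,0],
])

```text
t: 5.02
ee_pos: [584.1, 220.8, 71.8]
tcp_rot: [[-0.637, -0.771, 0.004], [-0.771, 0.637, 0.003], [-0.005, -0.001, -1.0]]
force: [-4.4, 2.6, 6.0]
gripper_width: 11.4
```

```bash
python3 - <<'E'
from h import *
rel(582.5,219,67)
c=capture("wrist");save("w2",c["image"][60:360,120:520],1.5)
E
```

```text
t 5.0167 pos [584.1 220.8  71.8] yawx -129.58 q [ 39.1   8.   -5.8   0.  -76.  -78.6] F [-4.4  2.6  6. ] w 11.357045716850276
tool delta mm [2.5 0.1 4.8] tilt [ 0.0037  0.0028 -1.    ]
```

View pics/w2.png

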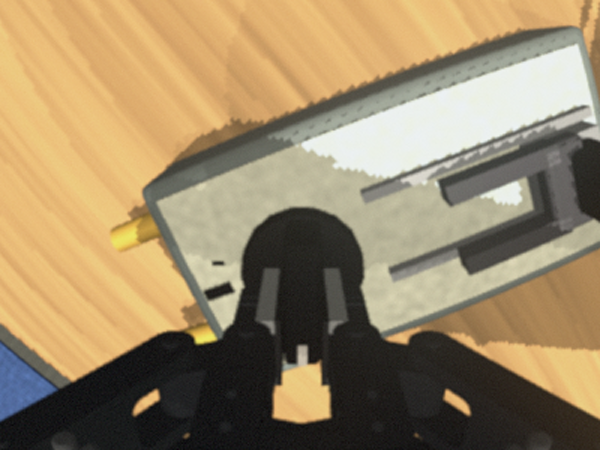

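The wrist view shows the bar gripped between the pads at (300,300), with the long mark at (218,290). The grip is 2.5 mm off along the bar and 5 mm high, so I'll re-seat it and then turn.

Request:
apply_moves([
  [0.3,0,0,0,0,0,0],
  [0.3,0,0,0,0,0,0],
  [0.3,0.0024,0,0.005,0,0,0],
  [0.3,0,0,0,0,0,0],
  [0,0,0,0,0,0,0],
  [0,0,0,0,0,0,0],
  [0,0,0,0,0,0,0],
  [0,0,0,0,0,0,0],
  [0,0,0,0,0,0,0],
], newtons=40)

```text
t: 5.82
ee_pos: [581.2, 217.5, 62.9]
tcp_rot: [[-0.638, -0.77, -0.001], [-0.77, 0.638, -0.001], [0.001, 0.001, -1.0]]
force: [-1.9, -1.0, -0.4]
gripper_width: 11.3
```

Request:
apply_moves([
  [0,0,0,0,0,0,3],
  [0,0,0,0,0,0,6],
  [0,0,0,0,0,0,6],
  [0,0,0,0,0,0,6],
  [0,0,0,0,0,0,6],
  [0,0,0,0,0,0,6],
])

```text
t: 6.32
ee_pos: [580.4, 218.5, 62.9]
tcp_rot: [[-0.956, -0.294, -0.002], [-0.294, 0.956, 0.001], [0.002, 0.002, -1.0]]
force: [-6.6, 4.1, 1.1]
gripper_width: 11.1
```

Request:
apply_moves([
  [0,0,0,0,0,0,6],
  [0,0,0,0,0,0,6],
  [0,0,0,0,0,0,6],
  [0,0,0,0,0,0,6],
  [0,0,0,0,0,0,6],
  [0,0,0,0,0,0,5.2],
  [0,0,0,0,0,0,0],
  [0,0,0,0,0,0,0],
])

```text
t: 6.98
ee_pos: [580.4, 219.9, 62.9]
tcp_rot: [[-0.952, 0.305, -0.002], [0.305, 0.952, 0.003], [0.003, 0.002, -1.0]]
force: [-6.4, 7.6, 0.6]
gripper_width: 11.3
```

```bash
python3 -c "
from h import *
rel(582.5,219,67)"
```

```text
t 6.9833 pos [580.4 219.9  62.9] yawx 162.22 q [  39.1    8.    -6.7   -0.2  -75.3 -146.8] F [-6.4  7.6  0.6] w 11.293100381390902
tool delta mm [-2.3 -0.2 -4.1] tilt [-0.0018  0.0031 -1.    ]
```

Request:
apply_moves([
  [0.4,0,0,0,0,0,0],
  [0.5,0,0,0,0,0,0],
  [0.7,0,0,-0.03,0,0,0],
  [1,0,0,-0.035,0,0,0],
  [1,0,0,-0.035,0,0,0],
  [1,0.03,0,-0.03,0,0,0],
  [1,0,0,0,0,0,0],
  [1,0,0,0,0,0,0],
])

```text
t: 7.65
ee_pos: [554.3, 227.4, 196.5]
tcp_rot: [[-0.952, 0.305, 0.006], [0.305, 0.952, 0.004], [-0.004, 0.005, -1.0]]
force: [-0.3, -0.0, -0.6]
gripper_width: 85.5
```

```bash
cat > m.py <<'E'
from h import *
def wcloud(c):
    f=200/np.tan(np.radians(c["fovy"]/2)); v,u=np.mgrid[0:400,0:640]; du,dv=u-c["cx"],v-c["cy"]; r=np.hypot(du,dv)+1e-9; z=c["range_z"]; k=np.tan(r/f)/r
    P=(np.stack([du*k*z,dv*k*z,z],-1)-c["t"])@c["R"]; P[z==0]=np.nan
    return P
def meas(P):
    P=P.reshape(-1,3);P=P[~np.isnan(P[:,0])]
    for nm,B in dict(face=(430,680,140,310,42,56),tab=(440,565,190,300,92,104),bar=(550,625,185,260,82,90)).items():
        q=P[(P[:,0]>B[0])&(P[:,0]<B[1])&(P[:,1]>B[2])&(P[:,1]<B[3])&(P[:,2]>B[4])&(P[:,2]<B[5])]
        if len(q)>4: print(nm,len(q),np.median(q,0).round(1),cv2.minAreaRect(q[:,:2].astype(np.float32)))
E
python3 - <<'E'
from m import *
rel(478.2,252.6,80)
c=capture("wrist");save("w3",c["image"][60:360,120:520],1.5);meas(wcloud(c))
E
```

```text
t 7.65 pos [554.3 227.4 196.5] yawx 162.21 q [ 4.150e+01  1.800e+00  7.000e-01  1.000e-01 -8.850e+01 -1.493e+02] F [-0.3 -0.  -0.6] w 85.48552986140847
tool delta mm [ 80.7   0.2 116.2] tilt [ 0.0056  0.0036 -1.    ]
face 14694 [531.6 236.6  50.1] ((539.64013671875, 233.8465576171875), (100.770263671875, 189.96058654785156), 72.11302947998047)
tab 608 [478.  254.1  97.9] ((477.93634033203125, 253.95848083496094), (24.05406951904297, 14.952991485595703), 72.07093048095703)
bar 621 [580.8 220.5  88.2] ((582.5471801757812, 219.92312622070312), (10.860010147094727, 44.55680465698242), 72.33563232421875)
```

View pics/w3.png

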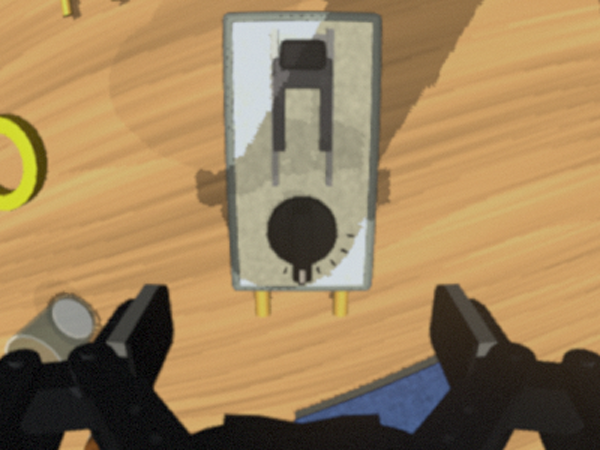

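The wrist view shows the pointer at (302,278), in line with the fork. The long mark is hidden under it. The bar fit is -17.7° against -17.9° for the unit. Next is the fork.

Request:
apply_moves([
  [1,0.027,0.0004,0,0,0,0],
  [1,0.027,0.0005,0,0,0,0],
  [1,0.0265,0.0004,0,0,0,0],
  [0.7,0,0,0.025,0,0,0],
  [0.7,0,0,0.025,0,0,0],
  [0.7,0,0,0.025,0,0,0],
  [0.7,0,0,0.025,0,0,0],
  [0.6,0,0,0.014,0,0,0],
  [0.6,0,0,0,0,0,0],
  [0.6,0,0,0,0,0,0],
])

```text
t: 8.53
ee_pos: [477.1, 251.7, 77.5]
tcp_rot: [[-0.952, 0.307, -0.002], [0.307, 0.952, -0.003], [0.001, -0.003, -1.0]]
force: [0.6, -0.0, 0.2]
gripper_width: 51.2
```

```bash
python3 -c "
from h import *
rel(478,253.2,80)"
```

```text
t 8.5333 pos [477.1 251.7  77.5] yawx 162.15 q [  49.2   -4.7  -18.2    0.   -76.7 -157. ] F [ 0.6 -0.   0.2] w 51.24427293338079
tool delta mm [-0.4  1.7 -2.5] tilt [-0.0018 -0.0026 -1.    ]
```

Request:
apply_moves([
  [0.6,0,0.0015,-0.0015,0,0,0],
  [0,0,0,0,0,0,0],
  [0,0,0,0,0,0,0],
  [0,0,0,0,0,0,0],
  [0,0,0,0,0,0,0],
  [0,0,0,0,0,0,0],
  [0,0,0,0,0,0,0],
], newtons=30)

```text
t: 9.12
ee_pos: [478.2, 253.5, 81.9]
tcp_rot: [[-0.952, 0.306, 0.001], [0.306, 0.952, -0.0], [-0.001, -0.0, -1.0]]
force: [-2.3, -4.6, 5.8]
gripper_width: 23.1
```

Request:
apply_moves([
  [0,-0.006,0,0,0,0,0],
  [0,-0.006,0,0,0,0,0],
  [0,-0.006,0,0,0,0,0],
  [0,-0.006,0,0,0,0,0],
  [0,-0.006,0,0,0,0,0],
  [0,0,0,0,0,0,0],
])

```text
t: 9.62
ee_pos: [507.4, 244.0, 81.9]
tcp_rot: [[-0.952, 0.307, 0.001], [0.307, 0.952, -0.001], [-0.002, -0.0, -1.0]]
force: [0.9, -4.3, 3.4]
gripper_width: 23.2
```

Request:
apply_moves([
  [0,-0.006,0,0,0,0,0],
  [0,-0.006,0,0,0,0,0],
  [0,-0.006,0,0,0,0,0],
  [0,-0.004,0,0,0,0,0],
  [0,-0.004,0,0,0,0,0],
  [0,0,0,0,0,0,0],
])

```text
t: 10.12
ee_pos: [531.3, 236.3, 81.9]
tcp_rot: [[-0.952, 0.306, -0.0], [0.306, 0.952, -0.0], [0.0, -0.0, -1.0]]
force: [-6.0, -2.9, 6.9]
gripper_width: 23.0
```

Request:
apply_moves([
  [0,-0.002,0,0,0,0,0],
  [0,-0.002,0,0,0,0,0],
  [0,-0.002,0,0,0,0,0],
  [0,0,0,0,0,0,0],
])

```text
t: 10.45
ee_pos: [532.2, 236.0, 81.9]
tcp_rot: [[-0.952, 0.305, -0.009], [0.305, 0.952, 0.0], [0.009, -0.002, -1.0]]
force: [-30.4, 2.1, 19.2]
gripper_width: 23.2
```

Request:
apply_moves([
  [0,0.002,0,0,0,0,0],
  [0.5,0,0,0,0,0,0],
  [0.6,0,0,0,0,0,0],
  [0.8,0,0,-0.03,0,0,0],
  [1,0,0,-0.04,0,0,0],
  [1,0,0,-0.04,0,0,0],
  [1,0,0,0,0,0,0],
  [1,0,0,0,0,0,0],
])

```text
t: 11.12
ee_pos: [536.4, 236.4, 193.8]
tcp_rot: [[-0.952, 0.306, 0.005], [0.306, 0.952, 0.004], [-0.004, 0.006, -1.0]]
force: [0.4, 0.5, -2.1]
gripper_width: 85.4
```

```bash
python3 - <<'E'
from m import *
rel(547.5,-226,330)
c=capture("wrist");save("w4",c["image"][60:360,120:520],1.5);meas(wcloud(c))
E
```

```text
t 11.1167 pos [536.4 236.4 193.8] yawx 162.16 q [  43.4   -0.2   -1.6    0.   -88.2 -151.2] F [ 0.4  0.5 -2.1] w 85.37600930342069
tool delta mm [-152.8 -436.  -138. ] tilt [ 0.0054  0.0042 -1.    ]
face 14589 [515.4 243.3  50.1] ((540.1070556640625, 233.9257049560547), (101.19717407226562, 190.02613830566406), 71.95475769042969)
tab 542 [529.2 237.1  98. ] ((529.7568969726562, 236.76918029785156), (22.764965057373047, 14.569697380065918), 72.01362609863281)
bar 615 [580.  220.8  88.2] ((582.3237915039062, 220.06202697753906), (11.694872856140137, 44.296730041503906), 72.25786590576172)
```

View pics/w4.png

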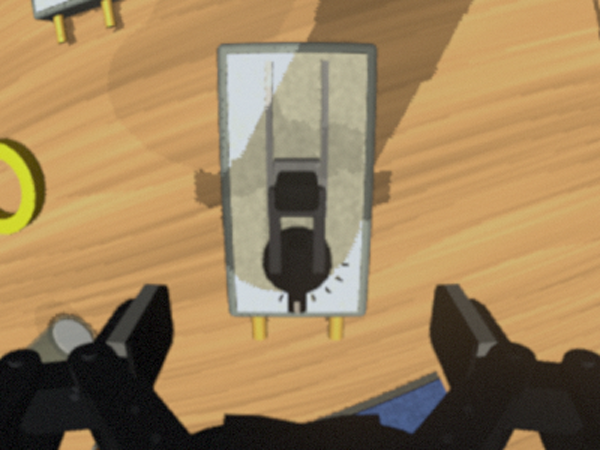

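The wrist view shows the prongs straddling the bar at (298,265), with the tab at (297,190). The tab moved about 54.5 mm before it stopped, and with a start up to 6 mm in, that could be the stop. To be sure, I'll push from behind with shut fingers.

Request:
apply_moves([
  [0,0.0365,-0.001,0,0,0,0],
  [0,0,0,0,0,0,0],
  [0,0,0,0,0,0,0],
  [0,0,0,0,0,0,0],
  [0,0,0,0,0,0,0],
  [0,0,0,0.03,0,0,0],
  [0,0,0,0.03,0,0,0],
  [0,0,0,0.03,0,0,0],
  [0,0,0,0.02,0,0,0],
  [0,0,0,0,0,0,0],
  [0,0,0,0,0,0,0],
])

```text
t: 12.08
ee_pos: [499.9, 245.1, 79.6]
tcp_rot: [[-0.952, 0.307, -0.001], [0.307, 0.952, -0.002], [0.001, -0.002, -1.0]]
force: [-0.3, 0.5, 0.1]
gripper_width: -0.1
```

Request:
apply_moves([
  [0,-0.004,0,0,0,0,0],
  [0,-0.004,0,0,0,0,0],
  [0,-0.002,0,0,0,0,0],
  [0,-0.002,0,0,0,0,0],
  [0,0,0,0,0,0,0],
])

```text
t: 12.5
ee_pos: [511.9, 242.3, 81.0]
tcp_rot: [[-0.952, 0.307, 0.001], [0.307, 0.952, 0.001], [-0.0, 0.001, -1.0]]
force: [-0.1, -0.2, -0.5]
gripper_width: -0.3
```

Request:
apply_moves([
  [0,-0.002,0,0,0,0,0],
  [0,-0.002,0,0,0,0,0],
  [0,0,0,0,0,0,0],
])

```text
t: 12.75
ee_pos: [512.7, 242.0, 80.9]
tcp_rot: [[-0.952, 0.305, -0.005], [0.305, 0.952, 0.001], [0.005, -0.0, -1.0]]
force: [-16.1, 3.5, 9.2]
gripper_width: -0.1
```

Request:
apply_moves([
  [0,-0.002,0,0,0,0,0],
  [0,-0.001,0,0,0,0,0],
  [0,0,0,0,0,0,0],
])

```text
t: 13.0
ee_pos: [513.2, 241.9, 81.0]
tcp_rot: [[-0.953, 0.304, -0.009], [0.304, 0.953, 0.002], [0.009, -0.001, -1.0]]
force: [-29.4, 5.3, 15.9]
gripper_width: -0.2
```

The fork doesn't move at 30 N and the tab is in the same place, so it's at its stop. Now the press.

Request:
apply_moves([
  [0,0.008,0,0,0,0,0],
  [0,0.006,0,0,0,0,0],
  [0,0,0,-0.036,0,0,0],
  [0,0,0,-0.036,0,0,0],
  [0,0,0,-0.036,0,0,0],
  [0,0,0,-0.036,0,0,0],
  [0,0,0,-0.036,0,0,0],
  [0,0,0,-0.036,0,0,0],
  [0,0,0,-0.034,0,0,0],
  [0,-0.0143,-0.0335,0,0,0,0],
  [0,-0.0143,-0.0335,0,0,0,0],
  [0,-0.0143,-0.0335,0,0,0,0],
])

```text
t: 14.0
ee_pos: [514.8, 134.7, 330.7]
tcp_rot: [[-0.952, 0.305, 0.001], [0.305, 0.952, 0.001], [-0.001, 0.001, -1.0]]
force: [0.6, -1.0, -0.6]
gripper_width: 0.1
```

Request:
apply_moves([
  [0,-0.0143,-0.0335,0,0,0,0],
  [0,-0.0143,-0.0335,0,0,0,0],
  [0,-0.0143,-0.0335,0,0,0,0],
  [0,-0.0143,-0.0335,0,0,0,0],
  [0,-0.0143,-0.0335,0,0,0,0],
  [0,-0.0143,-0.0335,0,0,0,0],
  [0,-0.0143,-0.0335,0,0,0,0],
  [0,-0.0143,-0.0335,0,0,0,0],
  [0,-0.0143,-0.0335,0,0,0,0],
  [0,-0.0143,-0.0335,0,0,0,0],
  [0,0,0,0,0,0,0],
  [0,0,0,0,0,0,0],
])

```text
t: 15.0
ee_pos: [548.0, -229.2, 329.3]
tcp_rot: [[-0.951, 0.31, -0.002], [0.31, 0.951, -0.0], [0.001, -0.001, -1.0]]
force: [-0.3, 0.5, 0.1]
gripper_width: 0.1
```

```bash
python3 - <<'E'
from m import *
c=capture("wrist");save("w5",c["image"][40:400,80:560],1.5);P=wcloud(c).reshape(-1,3);P=P[~np.isnan(P[:,0])]
for nm,B in dict(ptop=(500,600,-275,-185,247,253),gauge=(530,580,-210,-175,206,214)).items():
    q=P[(P[:,0]>B[0])&(P[:,0]<B[1])&(P[:,1]>B[2])&(P[:,1]<B[3])&(P[:,2]>B[4])&(P[:,2]<B[5])]
    if len(q)>4: print(nm,len(q),np.median(q,0).round(1),cv2.minAreaRect(q[:,:2].astype(np.float32)),cv2.minEnclosingCircle(q[:,:2].astype(np.float32)))
rel(548,-226,260)
E
```

```text
ptop 2024 [ 547.1 -225.3  250.1] ((548.0097045898438, -225.60398864746094), (39.828857421875, 40.37500762939453), 40.961891174316406) ((548.4386596679688, -225.2752227783203), 20.809810638427734)
gauge 179 [ 554.6 -189.2  210.4] ((554.8910522460938, -189.2658233642578), (11.681473731994629, 13.31407356262207), 74.11430358886719) ((555.0587768554688, -189.03866577148438), 6.91160774230957)
t 15.05 pos [ 548.2 -228.   329.7] yawx 162.07 q [  -3.3    3.3   16.2    0.  -103.  -104.7] F [ 0.4  0.8 -0.3] w -0.1615998802542087
tool delta mm [ 0.7  1.9 69.7] tilt [-8.e-04 -1.e-04 -1.e+00]
```

View pics/w5.png

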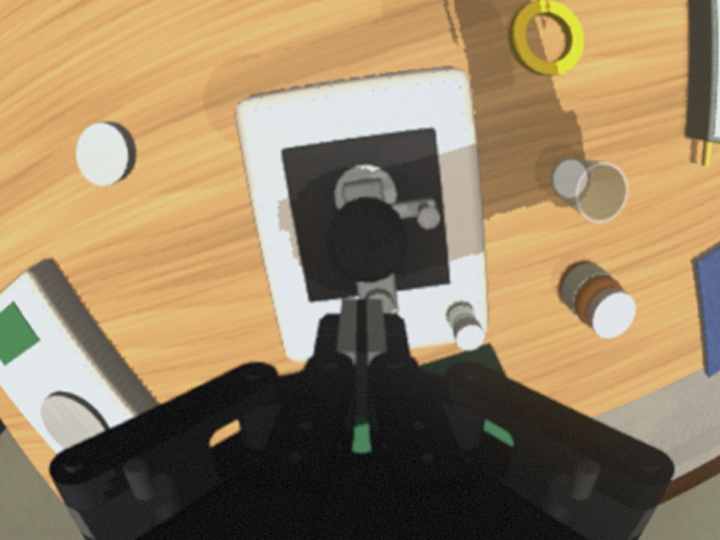

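The wrist view shows the press knob at (366,240), the gauge cap at (428,216), and the vial at (466,325), clear of the path. The knob top is at (548,-225.6,250.1).

Request:
apply_moves([
  [0,0.0007,0.0022,0,0,0,0],
  [0,0,0,0.025,0,0,0],
  [0,0,0,0.025,0,0,0],
  [0,0,0,0.015,0,0,0],
  [0,0,0,0.005,0,0,0],
  [0,0,0,0,0,0,0],
  [0,0,0,0,0,0,0],
])

```text
t: 15.63
ee_pos: [548.6, -224.3, 261.7]
tcp_rot: [[-0.952, 0.305, 0.002], [0.305, 0.952, -0.001], [-0.002, -0.0, -1.0]]
force: [0.5, -0.6, 1.9]
gripper_width: -0.2
```

```bash
python3 -c "
from h import *
rel(548,-225.6,250)"
```

```text
t 15.6333 pos [ 548.6 -224.3  261.7] yawx 162.24 q [  -2.9    1.4    7.1    0.   -95.6 -104.9] F [ 0.5 -0.6  1.9] w -0.22588468362482964
tool delta mm [ 0.2 -1.4 11.7] tilt [ 1.5e-03 -8.0e-04 -1.0e+00]
```

Request:
apply_moves([
  [0,0,-0.001,0.004,0,0,0],
  [0,0,0,0.004,0,0,0],
  [0,0,0,0.003,0,0,0],
  [0,0,0,0,0,0,0],
  [0,0,0,0,0,0,0],
])

```text
t: 16.05
ee_pos: [548.2, -225.8, 249.9]
tcp_rot: [[-0.952, 0.306, 0.001], [0.306, 0.952, -0.0], [-0.001, 0.0, -1.0]]
force: [1.5, 0.1, 2.8]
gripper_width: -0.0
```

Request:
apply_moves([
  [0,0,0,0.002,0,0,0],
  [0,0,0,0.002,0,0,0],
  [0,0,0,0,0,0,0],
  [0,0,0,0,0,0,0],
])

```text
t: 16.38
ee_pos: [548.2, -225.8, 245.7]
tcp_rot: [[-0.952, 0.306, 0.001], [0.306, 0.952, -0.0], [-0.001, 0.0, -1.0]]
force: [0.3, 1.3, 5.4]
gripper_width: 0.1
```

Request:
apply_moves([
  [0,0,0,0.002,0,0,0],
  [0,0,0,0.002,0,0,0],
  [0,0,0,0,0,0,0],
  [0,0,0,0,0,0,0],
])

```text
t: 16.72
ee_pos: [548.2, -225.8, 242.1]
tcp_rot: [[-0.952, 0.306, 0.001], [0.306, 0.952, -0.0], [-0.001, 0.0, -1.0]]
force: [-0.4, 2.6, 6.6]
gripper_width: -0.1
```

Request:
apply_moves([
  [0,0,0,0.002,0,0,0],
  [0,0,0,0.002,0,0,0],
  [0,0,0,0,0,0,0],
  [0,0,0,0,0,0,0],
  [0,0,0,0,0,0,0],
])

```text
t: 17.13
ee_pos: [548.2, -225.8, 238.7]
tcp_rot: [[-0.952, 0.306, 0.002], [0.306, 0.952, -0.001], [-0.002, 0.0, -1.0]]
force: [-0.1, 2.8, 8.6]
gripper_width: -0.1
```

```bash
python3 - <<'E'
from m import *
F=[];Z=[]
a=capture("scene");w=capture("wrist");b=capture("top")
save("sc2",a["image"][200:300,230:330],6)
save("w6",w["image"][40:400,80:560],1.5)
for n,P in(("scene",cloud(a)),("wrist",wcloud(w)),("top",cloud(b))):
    P=P.reshape(-1,3);P=P[~np.isnan(P[:,0])]
    q=P[(np.hypot(P[:,0]-548,P[:,1]+225.6)<19)&(P[:,2]>225)&(P[:,2]<242)]
    # flat top: histogram of heights
    h,e=np.histogram(q[:,2],bins=np.arange(225,242.1,1));print(n,len(q),dict(zip(e[:-1].astype(int).tolist(),h.tolist())))
    g=P[(np.hypot(P[:,0]-554.9,P[:,1]+190)<8)&(P[:,2]>200)&(P[:,2]<220)];print("gauge",len(g),np.median(g,0) if len(g) else"")
for i in range(8):
    s=get_state();F.append(s["force"][2]);Z.append(s["ee_pos"][2]);capture("top")
print(np.round(Z,2),np.round(F,1))
E
```

```text
scene 82 {225: 2, 226: 2, 227: 0, 228: 0, 229: 4, 230: 0, 231: 2, 232: 1, 233: 0, 234: 2, 235: 1, 236: 1, 237: 3, 238: 13, 239: 12, 240: 21, 241: 18}
gauge 21 [ 557.27715698 -189.41931198  211.24369326]
wrist 1660 {225: 0, 226: 0, 227: 0, 228: 0, 229: 0, 230: 0, 231: 0, 232: 0, 233: 1, 234: 8, 235: 48, 236: 172, 237: 327, 238: 718, 239: 363, 240: 23, 241: 0}
gauge 383 [ 554.33275574 -189.47882446  210.18026205]
top 30 {225: 0, 226: 0, 227: 0, 228: 0, 229: 0, 230: 1, 231: 2, 232: 1, 233: 0, 234: 4, 235: 7, 236: 1, 237: 4, 238: 3, 239: 2, 240: 2, 241: 3}
gauge 17 [ 553.96339409 -192.55041438  210.22967886]
[238.71 238.68 238.69 238.72 238.7  238.7  238.71 238.71] [8.4 8.9 9.2 8.1 8.3 7.9 8.7 8.2]
```

View pics/sc2.png

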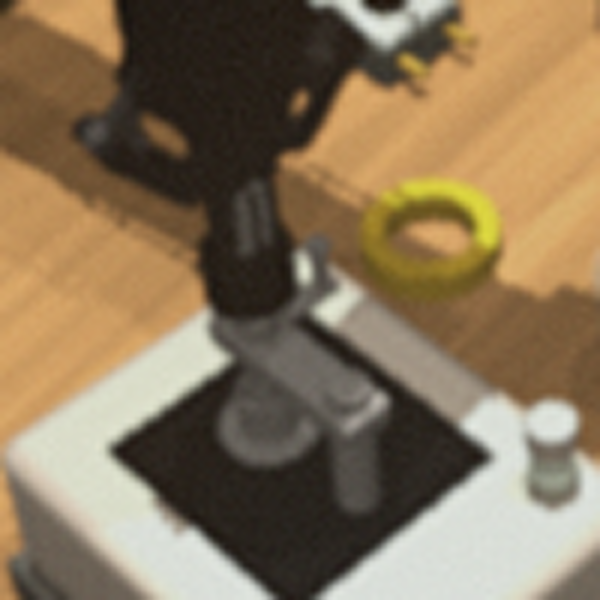

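View pics/w6.png

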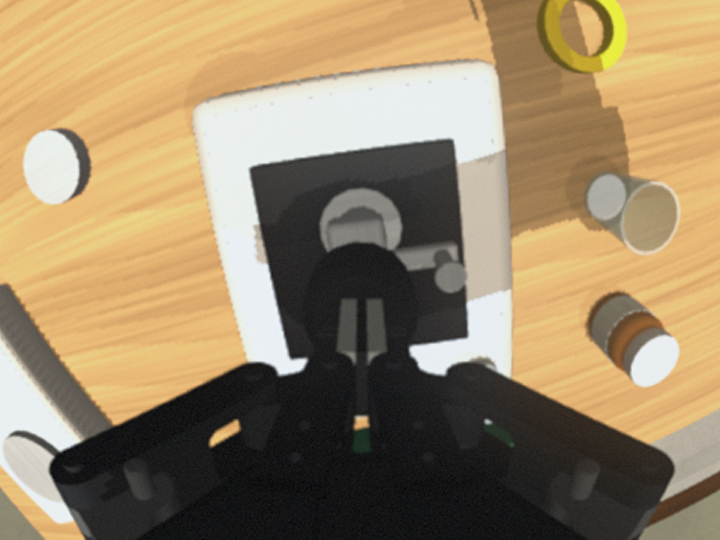

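The fingertips are centred on the press knob at wrist (360,305), with the gauge cap beside it at (450,275). TCP height, force and wrist depth all put the plunger at about 11.4 mm, so I'll go 0.6 mm further.

Request:
apply_moves([
  [0,0,0,0.0006,0,0,0],
  [0,0,0,0,0,0,0],
  [0,0,0,0,0,0,0],
  [0,0,0,0,0,0,0],
])

```text
t: 18.02
ee_pos: [548.2, -225.8, 238.2]
tcp_rot: [[-0.952, 0.306, 0.002], [0.306, 0.952, -0.001], [-0.002, 0.0, -1.0]]
force: [-1.2, 2.9, 8.0]
gripper_width: -0.1
```

```bash
python3 - <<'E'
from m import *
F=[];Z=[]
for i in range(8):
    b=capture("top");s=get_state();F.append(s["force"][2]);Z.append(s["ee_pos"][2])
w=capture("wrist");P=wcloud(w).reshape(-1,3)
q=P[(np.hypot(P[:,0]-548,P[:,1]+225.6)<16)&(P[:,2]>232)&(P[:,2]<244)]
print("top z",np.median(q[:,2]),"z",np.mean(Z),"F",np.mean(F),"t",s["t"])
meas(cloud(b))
job_done()
E
```

```text
top z 238.39529517453536 z 238.1871004951774 F 8.398313659330542 t 18.4167
face 1469 [526.1 231.9  49.7] ((538.8367919921875, 229.853515625), (100.37130737304688, 189.65130615234375), 71.86140441894531)
tab 39 [528.1 231.6  98.1] ((529.0831909179688, 233.43443298339844), (15.864336967468262, 22.47632598876953), 0.9972965121269226)
bar 43 [578.8 216.   85.8] ((582.1504516601562, 218.4436798095703), (17.409584045410156, 43.55731201171875), 69.38129425048828)
the job is handed in; nothing more can be done
```

I turned the regulator knob to the long mark, slid the lock fork home, and pressed the sample press half way. I then handed the job in at about 18.4 s with the shut gripper still holding the press down.

- **Knob:** after the turn, the wrist camera put the bar within about 0.3° of the unit's axis. It showed the same after the fork went in. The final top view read 2.5° off, but that fit was coarse because the fork now overlaps the bar.
- **Fork:** it moved about 54.5 mm from where it started. A second push from behind at about 30 N hardly moved it, so I took that as its stop. The start position isn't known exactly, so I couldn't check the full 60 mm directly. The prongs straddle the bar.
- **Press:** the fingertips ended at 238.2 mm and the wrist camera read the knob top at 238.4 mm; 238.0 mm would be exactly 12 mm down. The force was about 8.4 N against the expected 9 N, which on its own would suggest about 11 mm. Together these put the plunger at about 11 to 12 mm. I could not compare the knob's underside with the gauge post top directly in the pictures.

I did not touch anything else on the bench.

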